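# Load a mounting plate studs-up in the plate holder and lock the clamp

## Robot

A 7-joint arm with a two-finger parallel gripper is mounted at the origin on the work surface. World frame = base frame: x ahead of the robot, y to its left, z up, the work surface at z = 0. Lengths are in m, angles in rad, forces in N, time in s.
With the tool pointing down it reaches from about 0.425 to 0.875 m from the base axis. Payload 4.7 kg.
Tool frame: the origin (TCP) lies on the centre line of the jaws, within the pads' length; the fingertips stand 14 mm ahead of it and the grasp point (between the pads) lies 5 mm behind it; z points along the fingers, y is the line along which they close (so a half turn about z gives the same grasp; the last joint's range is limited). The gripper opens to 87 mm and grips with 3 to 60 N. Pads are 19 mm wide; open, the fingers measure 117 mm over their backs; the gripper's body (75 mm by 190 mm) begins 51 mm behind the grasp point.
Start: joints at [1.176, 0.321, -0.07, 1.45, 0.023, 1.371, -0.057], TCP at [0.258, -0.596, 0.237] pointing down, gripper open.
Joint ranges: [-2.86, 2.86], [-0.3, 2.09], [-1.38, 1.24], [0.06, 2.45], [-1.56, 4.7], [0.09, 2.05], [-2.69, 2.69]. Speed limits (rad/s): [2.57, 2.57, 3.14, 3.14, 3.14, 3.14, 3.14].

## Interface

Orientations are given as a rotation vector (axis times angle).
In Python, from bench import ctrl gives the robot as it stands.
- The arm moves only by the tool send_rows, never from a script. Its argument "steps" is a list of rows, each an object of numbers: "tx", "ty", "tz": the shift along the tool's x, y, z in units of 60 mm (1.0 is 60 mm); "turn": the turn about the tool's z in units of 8 degrees (1.0 is 8 degrees); "grip": the opening, from 0 (shut) to 1 (fully open). A call has 1 to 12 rows; each row shifts and turns the commanded pose from where the row before left it, along the tool's axes as they then stand; what a row does not reach is not made up. A row lasts 1/8 s, in which the tool goes at most 62.5 mm and 10.7 degrees, less where a joint would pass 70% of its speed; a pose out of reach is approached as far as the arm can. A call is refused whole if a number of a shift passes 1 or a number of a turn 1, either way. A call with a gripper value outside its range is refused whole. The fingers move at their own pace and stop on an object; "newtons" is the grip in N (left out, the last holds). Time passes only in rows, so rows that do not move let the fingers close. It gives the time, the measured TCP pose, the force, the opening and the grip force at its end, in the units of the state.
- ctrl.get_state(): the state, without advancing time (a new reading comes with each control period).
- ctrl.get_image(name): name is "scene" or "side" or "wrist"; returns a dict with "pixels" (384x512x3 uint8, red, green, blue), "K" (3x3 intrinsics, pixels), "cam_to_world" (4x4, takes a point from camera to world coordinates); the wrist camera has in their place "T_tool_cam" (4x4, takes a point from camera to tool coordinates, whose origin is the TCP and whose axes are the flange's). Camera axes: x right, y down, z forward; pixel columns grow to the right and rows downward; lengths in m; the calibration is good to about 2 mm. A picture is of the moment at which its call begins: read the wrist's pose just before it. There is no depth.
- ctrl.close_job(): hands the job in; it is judged then, once.
The state is a dict: "time": time; "joint_positions": joint angles; "qd": joint speeds; "joint_torque": joint torques, N m; "position": TCP position; "tool_rot": TCP orientation; "ft_force": force on the tool from outside, world axes, zero at the start; "torque": the same for the moment, N m; "grip_width": opening from 0.0 (shut) to 1.0 (fully open); "grip_force": force on a finger pad.
Only numpy, scipy, OpenCV 4.12 (cv2) and the standard library are available. Lean on these libraries where they do the work, as an engineer would, in place of code of your own. Each camera call takes 0.05 s, during which the arm holds its last target. There are 200 camera calls.

## Task

Take the black mounting plate out of its stand and lay it flat in the pocket of the plate holder with its white studs facing up, sitting fully home; set it down, do not drop it. Then turn the red clamp knob clockwise (seen from above) to its end stop, so that its steel arm lies over the plate, and let go. Leave the bowl, the plaster model and the jar where they are.

Things in the scene. Friction and masses are not known exactly. Their poses are not given: they have to be found in the camera images.
- plate: loose black octagonal plate, 56 mm across flats (flats 23 mm long), 12 mm thick, about 60 g. Origin at its centre, mid-thickness; z normal to it, out of the studded face; x, y normal to flats. Starts on edge in the stand, resting on a flat, z level: the studs face the robot's right (-y), or up to 65 deg from there away from the robot; its y is the level line across its two upright flats
- stand: fixed aluminium stand, 76 (x) by 46 mm (y); origin on the bench under its centre, z up. A slot along its y, 14 mm wide, between two 6 mm walls: floor 14 mm, wall tops 26 mm above the bench. The plate stands in it, centre 42 mm above the bench, studs to the stand's -x, and overhangs 5 mm at each end of the slot, so its upright flats are free to grip
- holder: fixed plate holder; origin on the bench under the pocket's centre, z up. Blue base from x -50 to +120 mm, 90 mm wide (y), 10 mm high. An aluminium pedestal, within 26 mm of the centre line in y, carries the pocket; clamp post at x = +80 mm. Its clamp end (+x) points to the robot's left (+y), or up to 36 deg from there towards the robot
- seat (a point): centre of the pocket floor, 36 mm above the bench, axes as the holder's. It takes the octagon with flats square to x and y, 2 mm play per side. Walls 5 mm thick with lips flared 3 mm outwards, tops 11 mm above the floor, along the +x, -x and four slanting flats; +y and -y are open for fingers gripping along y. Seated, the plate's centre is 6 mm above this point, its top 48 mm above the bench
- clamp (a joint): swing clamp angle, rad, growing clockwise seen from above, 0 to 1.45 (end stop); starts at 0 to 0.3, stays where left (friction about 0.06 N m). Upright axis 80 mm from the pocket centre along the holder's +x. At 1.45 its arm points along the holder's -x over the plate's edge; at q it points (1.45 - q) anticlockwise of that
- clamp_grip (a point): on the clamp axis, in the red grip bar, 76 mm above the bench, turns with the clamp. The bar is 40 mm long, in line with the arm, 14 mm thick, from 58 to 90 mm above the bench
- bowl: bystander: green round bowl, 96 mm across the rim, 60 mm high; origin under its centre
- model: bystander: off-white plaster dental model, 60 by 66 by 34 mm high; origin under its centre
- jar: bystander: amber glass jar with white cap, 56 mm across, 65 mm high; origin under its centre
- studs (a point): middle of the plate's studded face, at the stud tips, 12 mm from the plate's origin along its z. Four white studs, 8 mm across, 6 mm tall, each 10 mm off centre along the plate's x and y; the plate's other face is smooth with a flush steel disc
- clamp_tip (a point): end of the clamp's steel arm, 58 mm from the axis; the arm is 12 mm wide, from 51 to 58 mm above the bench, clearing a seated plate by 3 mm
There are look-alikes about, which are no part of the job. Leave any yellow look-alike of the holder alone.

How it is judged:
By the outcome, as a careful person would: the job done as asked, in the order asked, and still so for the second after the job is handed in, with the robot touching nothing.
It also fails if it takes over 59 s, if anything falls off the work surface, if the arm or the gripper's body presses on something with over 40 N, if the wrist force passes 120 N, or if a joint passes its speed limit or range.

## Working session

There is one attempt and no reset: what is moved stays moved. The work goes in short steps, Python scripts to look and compute and a tool call to move; the robot and the scene stay as the last step left them, time stands still between calls to the robot, and variables do not carry over. Pictures are saved under pics/ and viewed, at most 10 in all, crops included, and the job is handed in when it is done.

Besides the shell and the picture viewer there is one more tool, called after "Emit:" as name([rows], argument=value, ...), one row to a line, values as JSON. send_rows: Moves the arm, as the interface text tells. Its arguments: {"type":"object","properties":{"steps":{"type":"array"},"newtons":{"type":"number"}},"required":["steps"]}

```bash
mkdir -p pics; ls
cat > h.py <<'E'
import numpy as np,cv2
from bench import ctrl
from scipy.spatial.transform import Rotation as R
def cam(n):
    s=ctrl.get_state(); d=ctrl.get_image(n)
    if n=='wrist':
        T=np.eye(4);T[:3,:3]=R.from_rotvec(s['tool_rot']).as_matrix();T[:3,3]=s['position'];d['cam_to_world']=T@np.array(d['T_tool_cam'])
    return np.array(d['pixels']),np.array(d['K']),np.array(d['cam_to_world'])
def ray(K,T,uv):
    d=T[:3,:3]@np.linalg.solve(K,[uv[0],uv[1],1.]);return T[:3,3],d
def onz(K,T,uv,z):
    o,d=ray(K,T,uv);return o+d*(z-o[2])/d[2]
def proj(K,T,p):
    c=np.linalg.inv(T)@np.append(p,1);q=K@c[:3];return q[:2]/q[2]
def save(n,im): cv2.imwrite('pics/'+n,im[:,:,::-1])
E
python3 - <<'E'
from h import *
print(ctrl.get_state())
a,K,T=cam('scene');print(K,T);save('scene.png',a);np.savez('scene.npz',a=a,K=K,T=T)
b,K,T=cam('side');print(K,T);save('side.png',b);np.savez('side.npz',a=b,K=K,T=T)
E
```

```text
pics
{'time': 0.0, 'joint_positions': array([ 1.17608434,  0.32181004, -0.07011003,  1.45166725,  0.02261716,
        1.37076852, -0.0569078 ]), 'qd': array([-0.0019016 ,  0.0006165 ,  0.00117629, -0.00145738,  0.00253469,
       -0.00151371,  0.00027934]), 'joint_torque': array([ 5.78646541e-04, -4.91289067e+01, -4.03133305e-01, -3.12529743e+01,
       -6.38213125e-02,  4.34953964e-02,  1.57193399e-04]), 'position': array([ 0.25814805, -0.59597925,  0.23547398]), 'tool_rot': array([-3.07440922e+00, -6.37408970e-01,  7.55731278e-04]), 'ft_force': array([-0.36993566,  0.08668746,  0.17239838]), 'torque': array([-0.0199121 ,  0.03898899,  0.00846155]), 'grip_force': 0.0, 'grip_width': 0.998478829415939}
[[397.83401537   0.         260.15432326]
 [  0.         397.83401537 196.05234852]
 [  0.           0.           1.        ]] [[-0.83020127  0.31759626 -0.45814677  1.13375368]
 [ 0.55699385  0.43884321 -0.70510601  0.7564255 ]
 [-0.02288443 -0.84056484 -0.54122736  0.65781247]
 [ 0.          0.          0.          1.        ]]
[[392.63377941   0.         255.56732604]
 [  0.         392.63377941 187.45627574]
 [  0.           0.           1.        ]] [[ 0.99869772 -0.04074943  0.03069765  0.59668569]
 [-0.04760856 -0.52809488  0.84784976 -1.00888652]
 [-0.01833812 -0.8482071  -0.52934718  0.7038976 ]
 [ 0.          0.          0.          1.        ]]
```

View pics/scene.png

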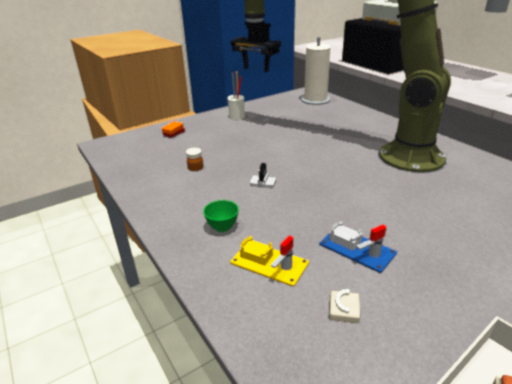

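View pics/side.png

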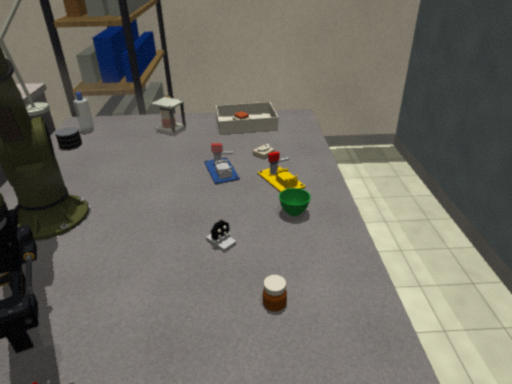

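The scene view shows the stand with the plate at about (263,178), the blue holder at (358,247), the yellow decoy at (270,260), the bowl at (221,215) and the jar at (194,158). In the side view the stand is at (221,237) with its studs visible, and the blue holder is at (222,170).

Run:
```python
from h import *
V={n:np.load(n+'.npz') for n in('scene','side')}
for n,d in V.items():
    a,K,T=d['a'],d['K'],d['T'];h=cv2.cvtColor(a,cv2.COLOR_RGB2HSV)
    box={'scene':(310,215,410,280),'side':(195,135,250,190)}[n]
    m=cv2.inRange(h,(100,150,60),(125,255,255));M=np.zeros_like(m);M[box[1]:box[3],box[0]:box[2]]=m[box[1]:box[3],box[0]:box[2]]
    p=np.argwhere(M)[:,::-1].astype(np.float32)
    P=np.array([onz(K,T,q,.010)[:2] for q in p]);r=cv2.minAreaRect(P.astype(np.float32)*1000);print(n,'base',r,cv2.boxPoints(r).round())
    m=cv2.inRange(h,(0,170,90),(6,255,255))|cv2.inRange(h,(174,150,90),(180,255,255));q=np.argwhere(m[box[1]-5:box[3],box[0]:box[2]])[:,::-1]+[box[0],box[1]-5]
    print(' red',len(q),onz(K,T,q.mean(0),.074))
    c={'scene':(245,155,282,192),'side':(200,212,242,254)}[n];u=h[c[1]:c[3],c[0]:c[2]]
    m=(u[:,:,2]<50);q=np.argwhere(m)[:,::-1]+c[:2];print(' plate',len(q),onz(K,T,q.mean(0),.045))
    m=(u[:,:,2]>150);q=np.argwhere(m)[:,::-1]+c[:2];print(' bright',len(q),onz(K,T,q.mean(0),.02))
s=ctrl.get_state();print(R.from_rotvec(s['tool_rot']).as_matrix().round(3))
d=ctrl.get_image('wrist');print(d['K'],d['T_tool_cam'])
```

```text
scene base ((522.1017456054688, 250.08734130859375), (90.21170043945312, 165.9196014404297), 17.55309295654297) [[454. 316.]
 [504. 157.]
 [590. 185.]
 [540. 343.]]
 red 173 [0.50371547 0.28882161 0.074     ]
 plate 62 [ 0.53135842 -0.15683734  0.045     ]
 bright 1125 [ 0.50558184 -0.18838689  0.02      ]
side base ((518.1112670898438, 232.14767456054688), (81.80525207519531, 155.50778198242188), 16.26311683654785) [[457. 295.]
 [501. 146.]
 [579. 169.]
 [536. 318.]]
 red 0 [nan nan nan]
 plate 193 [ 0.52539675 -0.16026163  0.045     ]
 bright 106 [ 0.53941561 -0.1824494   0.02      ]
[[ 0.918  0.398 -0.001]
 [ 0.398 -0.918  0.001]
 [-0.    -0.002 -1.   ]]
[[318.23335095   0.         253.59867529]
 [  0.         318.23335095 193.54913041]
 [  0.           0.           1.        ]] [[-3.51193805e-04 -9.57912499e-01 -2.87060134e-01  7.71492051e-02]
 [ 9.99999933e-01 -3.06807978e-04 -1.99604811e-04  3.66099960e-05]
 [ 1.03131604e-04 -2.87060185e-01  9.57912543e-01 -1.48483805e-01]
 [ 0.00000000e+00  0.00000000e+00  0.00000000e+00  1.00000000e+00]]<stdin>:10: RuntimeWarning: Mean of empty slice.
  ret = um.true_divide(
```

Emit:
send_rows([
  {"tx":0.78,"ty":-0.54,"grip":1},
  {"tx":0.78,"ty":-0.54},
  {"tx":0.78,"ty":-0.54},
  {"tx":0.78,"ty":-0.54},
  {"tx":0.78,"ty":-0.54},
  {"tx":0.78,"ty":-0.54},
  {"tx":0.78,"ty":-0.54},
  {"tx":0.78,"ty":-0.54},
  {"tx":0.78,"ty":-0.54},
  {"tx":0},
  {"tx":0},
])

```text
validation failed for argument at $.st...
```

Run:
```python
from h import *
s=ctrl.get_state();print(s['position'],s['joint_positions'].round(2))
a,K,T=cam('wrist');np.savez('w1.npz',a=a,K=K,T=T);print(T[:3,3])
save('w1.png',a)
```

```text
[ 0.25818203 -0.59612328  0.23571624] [ 1.18  0.32 -0.07  1.45  0.02  1.37 -0.06]
[ 0.32908162 -0.56567781  0.3841944 ]
```

View pics/w1.png

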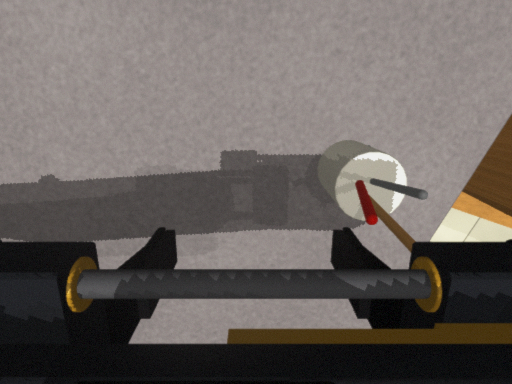

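The call was refused, so the arm has not moved. The wrist view shows only a pencil cup at (370,185). I'll send every field in each row.

Emit:
send_rows([
  {"tx":0.78,"ty":-0.54,"tz":0,"turn":0,"grip":1},
  {"tx":0.78,"ty":-0.54,"tz":0,"turn":0,"grip":1},
  {"tx":0.78,"ty":-0.54,"tz":0,"turn":0,"grip":1},
  {"tx":0.78,"ty":-0.54,"tz":0,"turn":0,"grip":1},
  {"tx":0.78,"ty":-0.54,"tz":0,"turn":0,"grip":1},
  {"tx":0.78,"ty":-0.54,"tz":0,"turn":0,"grip":1},
  {"tx":0.78,"ty":-0.54,"tz":0,"turn":0,"grip":1},
  {"tx":0.78,"ty":-0.54,"tz":0,"turn":0,"grip":1},
  {"tx":0.78,"ty":-0.54,"tz":0,"turn":0,"grip":1},
  {"tx":0,"ty":0,"tz":0,"turn":0,"grip":1},
  {"tx":0,"ty":0,"tz":0,"turn":0,"grip":1},
])

```text
time: 1.58
position: [0.5286, -0.162, 0.2363]
tool_rot: [3.076, 0.638, -0.001]
ft_force: [-0.5, -0.7, 0.2]
grip_width: 0.997
grip_force: 0.0
```

Run:
```python
from h import *
a,K,T=cam('wrist');np.savez('w2.npz',a=a,K=K,T=T);print(T[:3,3])
save('w2.png',a)
```

```text
[ 0.59951118 -0.13125502  0.38467894]
```

View pics/w2.png

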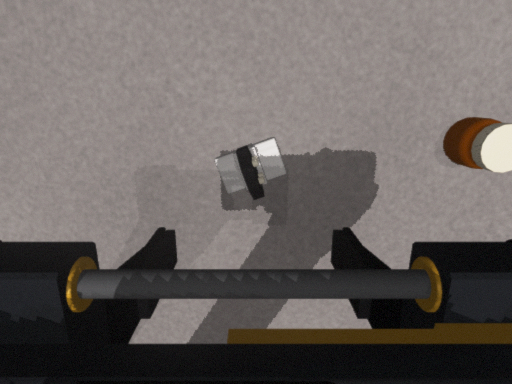

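The stand is at about (250,168) with the black plate stripe running from (240,147) to (262,198); the studs are on its right side. Next I'll zoom in and segment it.

Run:
```python
from h import *
d=np.load('w2.npz');a,K,T=d['a'],d['K'],d['T']
c=a[125:215,200:310];save('w2c.png',cv2.resize(c,None,fx=7,fy=6.6,interpolation=cv2.INTER_CUBIC))
g=cv2.cvtColor(a,cv2.COLOR_RGB2GRAY);S=np.zeros_like(g);S[125:215,205:300]=1
dark=((g<45)&(S>0)).astype(np.uint8)
n,l,st,ce=cv2.connectedComponentsWithStats(dark);k=1+st[1:,4].argmax();print(st[k],ce[k])
p=np.argwhere(l==k)[:,::-1]
for z in(.07,.045):
  r=cv2.minAreaRect(np.array([onz(K,T,q,z)[:2]*1000 for q in p],np.float32));print(z,r)
print(T.round(3))
```

```text
[236 146  28  54 676] [249.58136095 172.94230769]
0.07 ((530.9655151367188, -156.9879913330078), (55.180240631103516, 14.390079498291016), 42.67173385620117)
0.045 ((525.5198974609375, -159.03236389160156), (59.56407928466797, 15.53326416015625), 42.67171096801758)
[[ 0.397 -0.879 -0.264  0.6  ]
 [-0.918 -0.38  -0.115 -0.131]
 [ 0.     0.288 -0.958  0.385]
 [ 0.     0.     0.     1.   ]]
```

View pics/w2c.png

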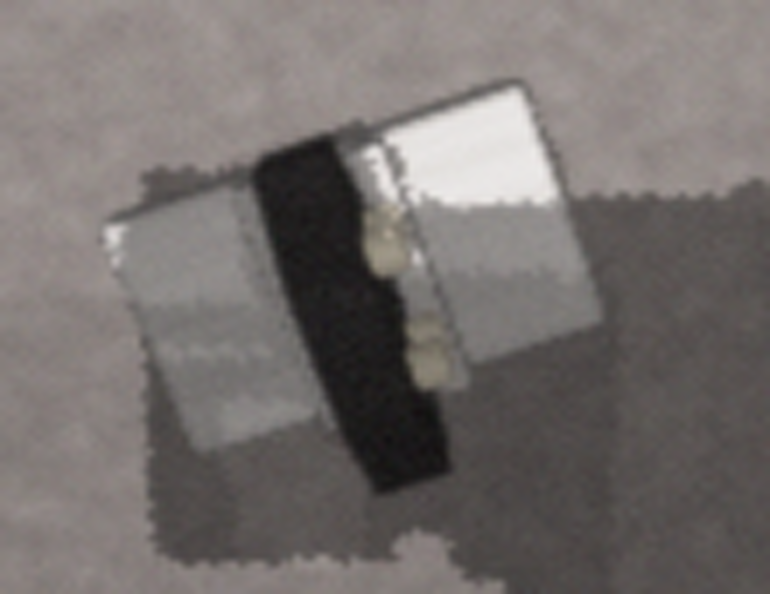

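The crop shows the stand base corners at (105,225), (520,82), (602,322) and (203,452), and the far plate end at (378,490)–(450,468). I'll cast those onto planes at the right heights.

Run:
```python
from h import *
d=np.load('w2.npz');a,K,T=d['a'],d['K'],d['T']
f=lambda x,y:(200+(x+.5)/7-.5,125+(y+.5)/6.6-.5)
C=[(105,225),(520,82),(602,322),(203,452)]
for z in(.006,.010,.014):
  P=np.array([onz(K,T,f(*c),z)[:2] for c in C])*1000
  e=np.roll(P,-1,0)-P
  print(z,P.mean(0).round(1),np.linalg.norm(e,axis=1).round(1),np.degrees(np.arctan2(e[:,1],e[:,0])).round(1))
for c,z in(((378,490),.0535),((450,468),.0535),((258,160),.0305),((335,135),.0305)):print(c,(onz(K,T,f(*c),z)*1000).round(1))
P=[onz(K,T,f(*c),.0535)[:2]*1000 for c in((378,490),(450,468))];print(np.mean(P,0))
```

```text
0.006 [ 525.6 -159.2] [75.4 46.5 74.4 46. ] [ -46.6 -137.6  133.1   43.6]
0.01 [ 526.4 -158.9] [74.6 46.  73.6 45.5] [ -46.6 -137.6  133.1   43.6]
0.014 [ 527.1 -158.6] [73.8 45.5 72.8 45. ] [ -46.6 -137.6  133.1   43.6]
(378, 490) [ 502.6 -173.3   53.5]
(450, 468) [ 510.5 -182.    53.5]
(258, 160) [ 542.  -135.4   30.5]
(335, 135) [ 550.7 -145.    30.5]
[ 506.56638805 -177.63231835]
```

Run:
```python
from h import *
s=ctrl.get_state();print(s['joint_positions'].round(3),s['position'],R.from_rotvec(s['tool_rot']).as_matrix().round(3))
```

```text
[ 0.648  0.14  -0.435  1.683  0.061  1.333 -0.962] [ 0.52825934 -0.16292344  0.23628813] [[ 0.918  0.396 -0.001]
 [ 0.396 -0.918 -0.001]
 [-0.001  0.    -1.   ]]
```

Emit:
send_rows([
  {"tx":0,"ty":0,"tz":0.17,"turn":-1,"grip":1},
  {"tx":0,"ty":0,"tz":0.17,"turn":-1,"grip":1},
  {"tx":0,"ty":0,"tz":0.17,"turn":-1,"grip":1},
  {"tx":0,"ty":0,"tz":0.17,"turn":-1,"grip":1},
  {"tx":0,"ty":0,"tz":0.17,"turn":-1,"grip":1},
  {"tx":0,"ty":0,"tz":0.17,"turn":-1,"grip":1},
  {"tx":0,"ty":0,"tz":0.17,"turn":-1,"grip":1},
  {"tx":0,"ty":0,"tz":0.17,"turn":-1,"grip":1},
  {"tx":0,"ty":0,"tz":0.17,"turn":-1,"grip":1},
  {"tx":0,"ty":0,"tz":0.17,"turn":-1,"grip":1},
  {"tx":0,"ty":0,"tz":0.17,"turn":-1,"grip":1},
  {"tx":0,"ty":0,"tz":0.17,"turn":-1,"grip":1},
])

```text
time: 3.12
position: [0.528, -0.1639, 0.1137]
tool_rot: [-1.583, -2.713, 0.002]
ft_force: [0.2, -0.2, 0.6]
grip_width: 1.0
grip_force: 0.0
```

Emit:
send_rows([
  {"tx":0,"ty":0,"tz":0,"turn":-0.88,"grip":1},
  {"tx":0,"ty":0,"tz":0,"turn":-0.88,"grip":1},
  {"tx":0.07,"ty":0.02,"tz":0,"turn":0,"grip":1},
  {"tx":0,"ty":0,"tz":0,"turn":0,"grip":1},
  {"tx":0,"ty":0,"tz":0,"turn":0,"grip":1},
])

```text
time: 3.75
position: [0.5268, -0.158, 0.1142]
tool_rot: [1.242, 2.885, -0.001]
ft_force: [-0.4, 1.1, -0.1]
grip_width: 0.998
grip_force: 0.0
```

Run:
```python
from h import *
s=ctrl.get_state();M=R.from_rotvec(s['tool_rot']).as_matrix();print(s['time'],s['position'],s['joint_positions'].round(2),np.degrees(np.arctan2(M[1,1],M[0,1])),M[2].round(4))
p=np.array(s['position']);print('shift tool mm',(M.T@(np.array([.526,-.159,p[2]])-p)*1000).round(1))
a,K,T=cam('wrist');np.savez('w3.npz',a=a,K=K,T=T);save('w3.png',a)
```

```text
3.75 [ 0.52676942 -0.15799622  0.11421514] [ 0.79  0.26 -0.62  1.83  0.17  1.1   0.87] 43.40901821046924 [-4.e-04 -3.e-04 -1.e+00]
shift tool mm [-0.2 -1.2  0. ]
```

View pics/w3.png

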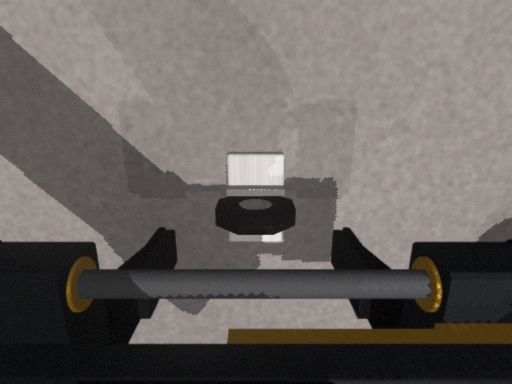

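The smooth face is toward tool +x at (255,213), and the jaws are square to the plate with the flats at columns 216 and 295. Going down to grip lightly.

Emit:
send_rows([
  {"tx":0,"ty":0,"tz":0.4,"turn":0,"grip":1},
  {"tx":0,"ty":0,"tz":0.4,"turn":0,"grip":1},
  {"tx":0,"ty":0,"tz":0.3,"turn":0,"grip":1},
  {"tx":0,"ty":0,"tz":0.18,"turn":0,"grip":1},
  {"tx":0,"ty":0,"tz":0,"turn":0,"grip":0},
  {"tx":0,"ty":0,"tz":0,"turn":0,"grip":0},
  {"tx":0,"ty":0,"tz":0,"turn":0,"grip":0},
  {"tx":0,"ty":0,"tz":0,"turn":0,"grip":0},
  {"tx":0,"ty":0,"tz":0,"turn":0,"grip":0},
  {"tx":0,"ty":0,"tz":0,"turn":0,"grip":0},
], newtons=6)

```text
time: 5.05
position: [0.5273, -0.1578, 0.0379]
tool_rot: [1.24, 2.886, -0.0]
ft_force: [-0.8, -0.2, 5.0]
grip_width: 0.647
grip_force: 6.0
```

Emit:
send_rows([
  {"tx":0,"ty":0,"tz":-0.117,"turn":0,"grip":0},
  {"tx":0.06,"ty":0,"tz":-0.01,"turn":0,"grip":0},
  {"tx":0.06,"ty":0,"tz":0,"turn":0,"grip":0},
  {"tx":0.05,"ty":0,"tz":0.005,"turn":0,"grip":0},
  {"tx":0.05,"ty":0,"tz":0.01,"turn":0,"grip":0},
  {"tx":0.05,"ty":0,"tz":0.015,"turn":0,"grip":0},
  {"tx":0.045,"ty":0,"tz":0.025,"turn":0,"grip":0},
  {"tx":0.045,"ty":0,"tz":0.03,"turn":0,"grip":0},
  {"tx":0.04,"ty":0,"tz":0.035,"turn":0,"grip":0},
  {"tx":0,"ty":0,"tz":0,"turn":0,"grip":0},
])

```text
time: 6.3
position: [0.5099, -0.1398, 0.0374]
tool_rot: [-1.239, -2.886, -0.0]
ft_force: [0.2, 0.3, 0.0]
grip_width: 0.641
grip_force: 6.0
```

Run:
```python
from h import *
s=ctrl.get_state();M=R.from_rotvec(s['tool_rot']).as_matrix();p=np.array(s['position']);print((M.T@(p-[.5273,-.1578,.0379])*1000).round(1),p,s['ft_force'])
a,K,T=cam('wrist');b,_,_=cam('side')
save('t1.png',np.hstack([cv2.resize(a[130:290,170:340],None,fx=2.3,fy=2.3),cv2.resize(b[190:260,180:254],(391,368),interpolation=cv2.INTER_CUBIC)]))
```

```text
[25.  -0.2  0.6] [ 0.50992987 -0.13975053  0.03735527] [0.18802474 0.3346193  0.04593375]
```

View pics/t1.png

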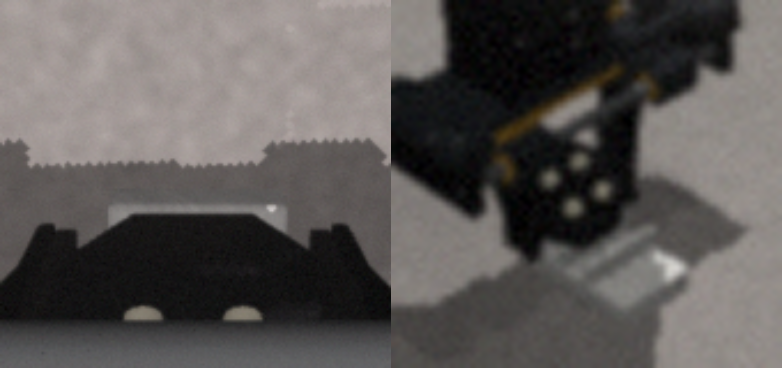

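The plate has tipped well past 45°. Its studs are now visible from above at (143,313) and (243,313) in the left half, and it is square in the jaws. I'll finish the arc, then firm the grip.

Emit:
send_rows([
  {"tx":0.03,"ty":0,"tz":0.035,"turn":0,"grip":0},
  {"tx":0.02,"ty":0,"tz":0.04,"turn":0,"grip":0},
  {"tx":0.015,"ty":0,"tz":0.04,"turn":0,"grip":0},
  {"tx":0.015,"ty":0,"tz":0.04,"turn":0,"grip":0},
  {"tx":0,"ty":0,"tz":0,"turn":0,"grip":0},
  {"tx":0,"ty":0,"tz":0,"turn":0,"grip":0},
])

```text
time: 7.15
position: [0.5068, -0.1366, 0.0281]
tool_rot: [-1.24, -2.886, 0.0]
ft_force: [-0.3, -0.6, -0.0]
grip_width: 0.644
grip_force: 6.0
```

Run:
```python
from h import *
s=ctrl.get_state();M=R.from_rotvec(s['tool_rot']).as_matrix();p=np.array(s['position']);print((M.T@(p-[.5273,-.1578,.0379])*1000).round(1),p,s['ft_force'],s['torque'])
```

```text
[29.5 -0.3  9.8] [ 0.50677363 -0.13661081  0.02814832] [-0.31667645 -0.58655307 -0.04715523] [ 0.04790601 -0.1459982  -0.001683  ]
```

Emit:
send_rows([
  {"tx":0,"ty":0,"tz":0,"turn":0,"grip":0},
  {"tx":0,"ty":0,"tz":-0.5,"turn":0,"grip":0},
  {"tx":0,"ty":0,"tz":-1,"turn":0,"grip":0},
  {"tx":0,"ty":0,"tz":-0.5,"turn":0,"grip":0},
  {"tx":0,"ty":0,"tz":0,"turn":0,"grip":0},
], newtons=25)

```text
time: 7.78
position: [0.5089, -0.1372, 0.1511]
tool_rot: [1.238, 2.881, -0.001]
ft_force: [0.5, 0.4, -0.9]
grip_width: 0.641
grip_force: 25.0
```

Run:
```python
from h import *
s=ctrl.get_state();M=R.from_rotvec(s['tool_rot']).as_matrix();p=np.array(s['position']);print(p,s['joint_positions'].round(2))
a,K,T=cam('wrist');b,Kb,Tb=cam('side');u,v=proj(Kb,Tb,p).astype(int);print(u,v)
c=b[v-40:v+40,u-40:u+40]
save('t2.png',np.hstack([a[:,100:420],cv2.resize(c,(384,384),interpolation=cv2.INTER_CUBIC)]))
```

```text
[ 0.50890614 -0.1371942   0.15112953] [ 0.81  0.17 -0.65  1.85  0.11  1.16  0.88]
210 192
```

View pics/t2.png

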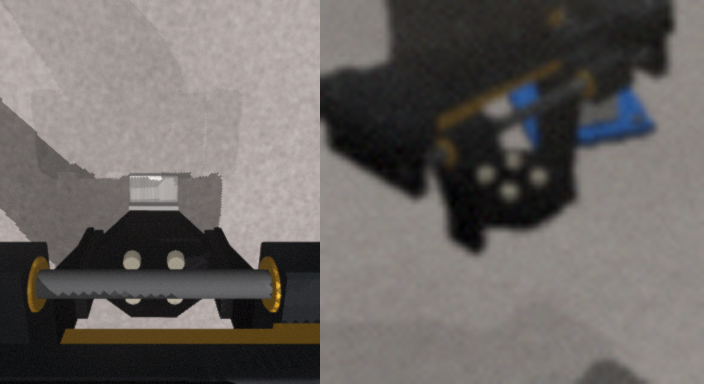

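The plate is held flat with its studs up (left half, (132,258), (176,258) and below). Carrying it toward the holder now.

Emit:
send_rows([
  {"tx":0,"ty":0,"tz":-0.8,"turn":0,"grip":0},
  {"tx":0.52,"ty":0.63,"tz":0,"turn":0,"grip":0},
  {"tx":0.52,"ty":0.63,"tz":0,"turn":0,"grip":0},
  {"tx":0.52,"ty":0.63,"tz":0,"turn":0,"grip":0},
  {"tx":0.52,"ty":0.63,"tz":0,"turn":0,"grip":0},
  {"tx":0.52,"ty":0.63,"tz":0,"turn":0,"grip":0},
  {"tx":0.52,"ty":0.63,"tz":0,"turn":0,"grip":0},
  {"tx":0,"ty":0,"tz":0,"turn":1,"grip":0},
  {"tx":0,"ty":0,"tz":0,"turn":1,"grip":0},
  {"tx":0,"ty":0,"tz":0,"turn":1,"grip":0},
  {"tx":0,"ty":0,"tz":0,"turn":0.25,"grip":0},
  {"tx":0,"ty":0,"tz":0,"turn":0,"grip":0},
])

```text
time: 9.38
position: [0.5422, 0.1551, 0.1954]
tool_rot: [-1.854, -2.534, 0.002]
ft_force: [0.5, 0.6, 1.0]
grip_width: 0.637
grip_force: 25.0
```

Run:
```python
from h import *
s=ctrl.get_state();M=R.from_rotvec(s['tool_rot']).as_matrix();print(s['time'],s['position'],s['joint_positions'].round(2),np.degrees(np.arctan2(M[1,1],M[0,1])))
a,K,T=cam('wrist');np.savez('w4.npz',a=a,K=K,T=T)
c=a[0:250,130:390];save('w4.png',cv2.resize(c,None,fx=2.4,fy=2.4,interpolation=cv2.INTER_CUBIC))
h=cv2.cvtColor(a,cv2.COLOR_RGB2HSV);m=cv2.inRange(h,(100,150,50),(125,255,255))
p=np.argwhere(m)[:,::-1]
r=cv2.minAreaRect(np.array([onz(K,T,q,.010)[:2]*1000 for q in p],np.float32));print(r,cv2.boxPoints(r).round(1))
m=cv2.inRange(h,(0,170,90),(6,255,255))|cv2.inRange(h,(174,150,90),(180,255,255));p=np.argwhere(m)[:,::-1];print(len(p),p.min(0),p.max(0))
r=cv2.minAreaRect(np.array([onz(K,T,q,.09)[:2]*1000 for q in p],np.float32));print(r,cv2.boxPoints(r).round(1))
```

```text
9.375 [0.54220022 0.15507494 0.19537442] [ 0.36  0.24 -0.79  1.7   0.18  1.27 -0.16] 17.60894353083791
((517.2235717773438, 240.49322509765625), (88.17308807373047, 155.62945556640625), 16.537635803222656) [[452.8 302.5]
 [497.1 153.3]
 [581.6 178.4]
 [537.3 327.6]]
2566 [234   0] [479 208]
((601.2035522460938, 242.15032958984375), (34.802310943603516, 252.6428985595703), 67.93268585205078) [[477.6 273.5]
 [711.7 178.6]
 [724.8 210.8]
 [490.7 305.7]]
```

View pics/w4.png

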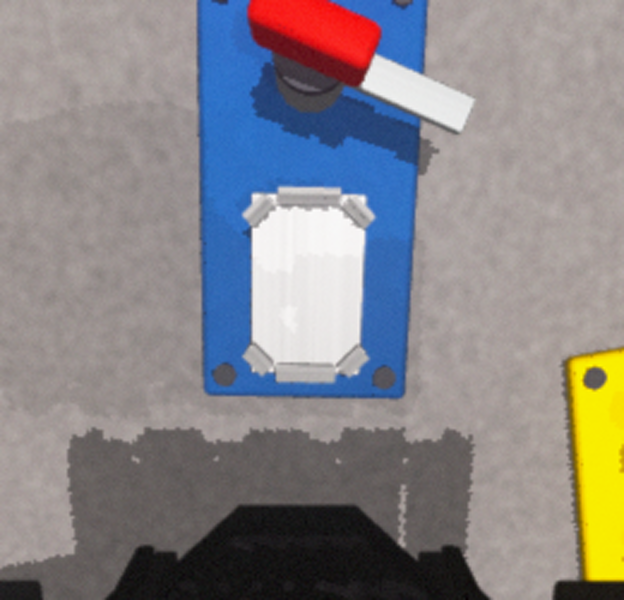

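The holder is in clear view. The base's -x corners are at (206,394) and (403,397), and the pocket's lip outlines are at (278–341,188) and (275–337,382). The clamp arm's tip is at (468,115) and the red bar is at about (315,38).

Run:
```python
from h import *
d=np.load('w4.npz');a,K,T=d['a'],d['K'],d['T']
f=lambda x,y:(130+(x+.5)/2.4-.5,(y+.5)/2.4-.5)
g=lambda x,y,z:onz(K,T,f(x,y),z)[:2]*1000
A=[g(206,394,.01),g(198,5,.01),g(403,397,.01),g(427,5,.01)]
ang=lambda v:np.degrees(np.arctan2(v[1],v[0]))
print('edges',ang(A[1]-A[0]),ang(A[3]-A[2]),'end',ang(A[0]-A[2]),np.linalg.norm(A[0]-A[2]))
th=np.radians(np.mean([ang(A[1]-A[0]),ang(A[3]-A[2]),ang(A[0]-A[2])-90]));print(np.degrees(th));X=np.array([np.cos(th),np.sin(th)]);Y=np.array([-X[1],X[0]])
print('pocket from base',(A[0]+A[2])/2+50*X)
L=[g(278,188,.047),g(341,188,.047),g(275,382,.047),g(337,382,.047)]
print('pocket from lips',np.mean(L,0),'span',(np.mean(L[:2],0)-np.mean(L[2:],0))@X,ang(np.mean(L[:2],0)-np.mean(L[2:],0)))
c=np.mean(L,0)
W=[g(*q,.047) for q in((243,217),(375,217),(243,355),(368,352))]
print('slant lips: mean',np.mean(W,0))
tip=g(468,115,.058);ax=c+80*X;print('axis',ax,'tip',tip,np.linalg.norm(tip-ax),'arm angle',ang(tip-ax),'edges',ang(g(474,98,.058)-g(378,55,.058)))
M=T[:3,:3]
```

```text
edges 106.78771200342193 106.407741525086 end -163.27168468617504 87.50602609621282
-13.358743719222371
pocket from base [588.45358194 154.44382164]
pocket from lips [525.85354941 212.70984324] span -36.00805282394254 106.75223584556285
slant lips: mean [525.50149709 213.17508801]
axis [603.68894925 194.22605216] tip [560.22322578 285.33686154] 100.94775234425407 arm angle 115.5041478061741 edges -4.139982530559708
```

Run:
```python
from h import *
d=np.load('w4.npz');a,K,T=d['a'],d['K'],d['T']
s=ctrl.get_state();M=R.from_rotvec(s['tool_rot']).as_matrix();p=np.array(s['position'])
f=lambda x,y:(130+(x+.5)/2.4-.5,(y+.5)/2.4-.5)
for q in((238,505),(358,505)):
    for z in(.003,-.0):
        print(((M.T@(onz(K,T,f(*q),p[2]+.005+.006)-p))*1000).round(1));break
print('shift',(M.T@(np.array([.5256,.2131,p[2]])-p)*1000).round(1),p,np.degrees(np.arctan2(M[1,1],M[0,1])))
```

```text
[ 29.7 -13.2 -11. ]
[ 29.7   9.7 -11. ]
shift [60.4  1.6  0. ] [0.54235036 0.1550763  0.19566283] 17.607177970715927
```

Run:
```python
from h import *
for i in range(3):
    d=ctrl.get_image('wrist');print(np.array(d['T_tool_cam']).round(4).tolist(),d['K'][0][2]) if i<1 else None
    s=ctrl.get_state();print(s['position'].round(4),s['tool_rot'].round(4))
d=np.load('w4.npz');T=d['T'];M=R.from_rotvec(s['tool_rot']).as_matrix();print((M.T@T[:3,:3]).round(4),(M.T@(T[:3,3]-s['position'])).round(4))
a=cam('wrist')[0];g=cv2.cvtColor(a,cv2.COLOR_RGB2GRAY)
for r in(214,220,226):
  x=np.where(g[r,150:350]<35)[0]+150;print(r,x.min(),x.max())
```

```text
[[-0.0004, -0.9581, -0.2866, 0.0786], [1.0, -0.0002, -0.0005, -0.0017], [0.0004, -0.2866, 0.9581, -0.1485], [0.0, 0.0, 0.0, 1.0]] 253.5986752861801
[0.5425 0.1551 0.1959] [-1.8554e+00 -2.5344e+00  9.0000e-04]
[0.5426 0.1551 0.1961] [-1.8559e+00 -2.5343e+00  6.0000e-04]
[0.5426 0.1552 0.1962] [-1.8564e+00 -2.5342e+00  4.0000e-04]
[[ 7.000e-04 -9.581e-01 -2.863e-01]
 [ 1.000e+00  1.200e-03 -1.600e-03]
 [ 1.900e-03 -2.863e-01  9.581e-01]] [ 0.0786 -0.002  -0.1476]
214 226 281
220 220 288
226 213 294
```

Emit:
send_rows([
  {"tx":0.49,"ty":0.03,"tz":0,"turn":0,"grip":0},
  {"tx":0.49,"ty":0.026,"tz":0,"turn":0,"grip":0},
  {"tx":0,"ty":0,"tz":0.6,"turn":0.11,"grip":0},
  {"tx":0,"ty":0,"tz":0.7,"turn":0,"grip":0},
  {"tx":0,"ty":0,"tz":0.6,"turn":0,"grip":0},
  {"tx":0,"ty":0,"tz":0.3,"turn":0,"grip":0},
  {"tx":0,"ty":0,"tz":0,"turn":0,"grip":0},
  {"tx":0,"ty":0,"tz":0,"turn":0,"grip":0},
])

```text
time: 10.62
position: [0.5294, 0.2129, 0.0659]
tool_rot: [1.876, 2.518, 0.003]
ft_force: [0.2, 0.7, -0.6]
grip_width: 0.639
grip_force: 25.0
```

Run:
```python
from h import *
s=ctrl.get_state();M=R.from_rotvec(s['tool_rot']).as_matrix();p=s['position'];print(p,np.degrees(np.arctan2(M[1,1],M[0,1])),s['joint_positions'].round(2),s['ft_force'])
print((M.T@(np.array([.5278,.2120,p[2]])-p)*1000).round(1))
a,K,T=cam('wrist');b,_,_=cam('scene');np.savez('w5.npz',a=a,K=K,T=T)
c=b[205:275,310:400]
save('w5.png',np.hstack([cv2.resize(a[120:320,160:350],(380,400),interpolation=cv2.INTER_CUBIC),cv2.resize(c,(420,400),interpolation=cv2.INTER_CUBIC)]))
```

```text
[0.5293529  0.21289312 0.06594691] 16.625484502456803 [ 0.22  0.4  -0.77  1.82  0.32  1.05 -0.38] [ 0.24519654  0.66356066 -0.56373097]
[-0.4 -1.7 -0. ]
```

View pics/w5.png

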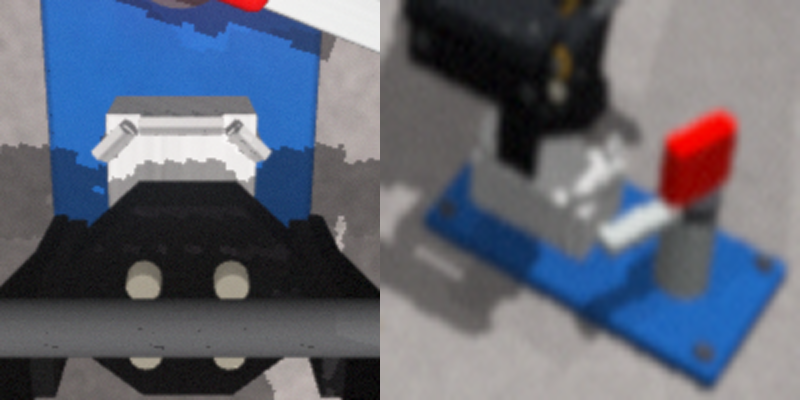

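The tenth and last allowed picture shows the plate just above the pocket, still flat and studs up. Pedestal and lips centre at column 181 and the plate at 189, so it sits about 2 mm too far along tool +y. The rest I'll check by numbers.

Run:
```python
from h import *
d=np.load('w4.npz');K,T=d['K'],d['T'];f=lambda x,y:(130+(x+.5)/2.4-.5,(y+.5)/2.4-.5)
g=lambda x,y,z:onz(K,T,f(x,y),z)*1000
print('lip span',np.linalg.norm(g(309,188,.047)-g(306,382,.047)),'strip',np.linalg.norm(g(309,188,.047)-g(309,207,.047)))
d=np.load('w5.npz');K,T=d['K'],d['T'];s=ctrl.get_state();M=R.from_rotvec(s['tool_rot']).as_matrix();p=s['position']
f=lambda x,y:(160+(x+.5)/2-.5,120+(y+.5)/2-.5)
l=lambda x,y,z:(M.T@(onz(K,T,f(x,y),z)-p)*1000).round(1)
print('plate front',l(138,182,p[2]+.010),l(242,182,p[2]+.010))
print('lip',l(138,117,.047),l(222,117,.047),l(138,135,.047),'slant',l(92,152,.047),l(271,152,.047))
```

```text
lip span 71.77302316282707 strip 6.591814940041425
plate front [ 29.  -13.2 -10. ] [ 29.   10.8 -10. ]
lip [ 37.3 -15.2  19. ] [37.3  7.5 19.1] [ 32.2 -15.3  19. ] slant [ 27.4 -28.1  19. ] [27.3 21.2 19.1]
```

Emit:
send_rows([
  {"tx":0.007,"ty":-0.036,"tz":0,"turn":0,"grip":0},
  {"tx":0,"ty":0,"tz":0,"turn":0,"grip":0},
  {"tx":0,"ty":0,"tz":0.1,"turn":0,"grip":0},
  {"tx":0,"ty":0,"tz":0.1,"turn":0,"grip":0},
  {"tx":0,"ty":0,"tz":0.1,"turn":0,"grip":0},
  {"tx":0,"ty":0,"tz":0.06,"turn":0,"grip":0},
  {"tx":0,"ty":0,"tz":0.03,"turn":0,"grip":0},
  {"tx":0,"ty":0,"tz":0.03,"turn":0,"grip":0},
  {"tx":0,"ty":0,"tz":0,"turn":0,"grip":0},
], newtons=12)

```text
time: 11.85
position: [0.5261, 0.2122, 0.0393]
tool_rot: [1.877, 2.519, 0.0]
ft_force: [0.8, 0.3, -0.2]
grip_width: 0.642
grip_force: 12.0
```

Emit:
send_rows([
  {"tx":0,"ty":0,"tz":0.015,"turn":0,"grip":0},
  {"tx":0,"ty":0,"tz":0.015,"turn":0,"grip":0},
  {"tx":0,"ty":0,"tz":0,"turn":0,"grip":0},
], newtons=6)

```text
time: 12.22
position: [0.5262, 0.2123, 0.0376]
tool_rot: [1.877, 2.519, 0.001]
ft_force: [-0.5, 0.7, 0.8]
grip_width: 0.643
grip_force: 6.0
```

Emit:
send_rows([
  {"tx":0,"ty":0,"tz":0.017,"turn":0,"grip":0},
  {"tx":0,"ty":0,"tz":0,"turn":0,"grip":0},
])

```text
time: 12.48
position: [0.5261, 0.2124, 0.0365]
tool_rot: [1.877, 2.519, 0.001]
ft_force: [-0.4, 0.9, 1.7]
grip_width: 0.643
grip_force: 6.0
```

Emit:
send_rows([
  {"tx":0,"ty":0,"tz":0.02,"turn":0,"grip":0},
  {"tx":0,"ty":0,"tz":0,"turn":0,"grip":0},
])

```text
time: 12.72
position: [0.5261, 0.2121, 0.0351]
tool_rot: [1.877, 2.519, 0.0]
ft_force: [0.7, 1.4, 0.5]
grip_width: 0.642
grip_force: 6.0
```

Emit:
send_rows([
  {"tx":0,"ty":0,"tz":0.02,"turn":0,"grip":0},
  {"tx":0,"ty":0,"tz":0,"turn":0,"grip":0},
])

```text
time: 12.98
position: [0.5261, 0.2121, 0.0343]
tool_rot: [1.877, 2.519, -0.0]
ft_force: [-0.5, 0.5, 4.4]
grip_width: 0.641
grip_force: 6.0
```

Emit:
send_rows([
  {"tx":0,"ty":0,"tz":0.02,"turn":0,"grip":0},
  {"tx":0,"ty":0,"tz":0,"turn":0,"grip":0},
])

```text
time: 13.22
position: [0.5261, 0.212, 0.0335]
tool_rot: [1.877, 2.519, -0.001]
ft_force: [-1.5, -0.3, 8.3]
grip_width: 0.64
grip_force: 6.0
```

Run:
```python
from h import *
s=ctrl.get_state();M=R.from_rotvec(s['tool_rot']).as_matrix();p=s['position'];print(p,s['ft_force'],s['torque'])
a,K,T=cam('wrist');np.savez('w6.npz',a=a,K=K,T=T)
g=cv2.cvtColor(a,cv2.COLOR_RGB2GRAY).astype(int)
h=cv2.cvtColor(a,cv2.COLOR_RGB2HSV)
m=((g>105)&(h[:,:,1]<90)).astype(np.uint8)
n,l,st,ce=cv2.connectedComponentsWithStats(m[240:330,180:330])
for k in range(1,n):
    if 30<st[k,4]<2000:print('stud-ish',st[k]+[180,240,0,0,0],ce[k].round(1)+[180,240])
for c in(225,240,254,268,282):print(c,g[160:270:3,c].tolist())
```

```text
[0.52611178 0.21203349 0.03349928] [-1.49463314 -0.27679607  8.33345588] [-0.06527009  0.38823278 -0.00719435]
stud-ish [223 247  17  20 252] [231.2 257.1]
stud-ish [268 247  17  20 264] [275.5 256.8]
stud-ish [191 281 139  13 634] [267.9 289. ]
stud-ish [180 286  11   8  43] [184.8 289.1]
stud-ish [225 298  15   7  81] [232.  300.7]
stud-ish [268 298  15   7  84] [274.8 300.6]
stud-ish [ 230  305  100   24 1089] [291.3 321. ]
stud-ish [180 309  50  19 614] [204.2 320. ]
225 [102, 99, 101, 100, 101, 102, 98, 115, 110, 118, 118, 186, 211, 116, 177, 118, 177, 205, 36, 29, 39, 40, 35, 26, 35, 23, 26, 24, 20, 26, 99, 122, 167, 166, 162, 44, 22]
240 [101, 103, 99, 101, 102, 106, 101, 118, 119, 116, 117, 116, 192, 223, 197, 176, 152, 32, 28, 36, 38, 35, 39, 25, 28, 29, 30, 25, 25, 21, 34, 65, 84, 73, 36, 26, 23]
254 [105, 99, 101, 108, 105, 103, 101, 116, 121, 122, 121, 104, 189, 222, 197, 176, 148, 26, 26, 34, 42, 38, 38, 27, 24, 27, 27, 26, 23, 26, 25, 22, 25, 24, 23, 19, 22]
268 [111, 105, 98, 102, 99, 100, 99, 119, 119, 125, 124, 106, 187, 220, 197, 176, 153, 27, 27, 35, 38, 37, 31, 30, 27, 28, 28, 27, 23, 25, 76, 106, 135, 153, 127, 24, 25]
282 [112, 104, 103, 101, 103, 101, 101, 116, 123, 123, 117, 179, 204, 222, 192, 199, 241, 239, 52, 25, 36, 35, 34, 23, 29, 23, 20, 23, 37, 29, 81, 114, 163, 166, 161, 40, 25]
```

Emit:
send_rows([
  {"tx":0,"ty":0,"tz":-0.01,"turn":0,"grip":0},
  {"tx":0,"ty":0,"tz":0,"turn":0,"grip":0.68},
  {"tx":0,"ty":0,"tz":0,"turn":0,"grip":0.72},
  {"tx":0,"ty":0,"tz":0,"turn":0,"grip":0.8},
  {"tx":0,"ty":0,"tz":0,"turn":0,"grip":0.8},
], newtons=6)

```text
time: 13.9
position: [0.526, 0.2119, 0.0332]
tool_rot: [-1.877, -2.519, 0.001]
ft_force: [0.1, -0.1, -0.1]
grip_width: 0.791
grip_force: 0.0
```

```bash
cat > studs.py <<'E'
from h import *
s=ctrl.get_state();M=R.from_rotvec(s['tool_rot']).as_matrix();p=s['position'];print(p,s['ft_force'],s['grip_width'])
a,K,T=cam('wrist')
g=cv2.cvtColor(a,cv2.COLOR_RGB2GRAY).astype(int);h=cv2.cvtColor(a,cv2.COLOR_RGB2HSV)
m=((g>105)&(h[:,:,1]<90)).astype(np.uint8)
n,l,st,ce=cv2.connectedComponentsWithStats(m[240:330,180:330])
for k in range(1,n):
    if 30<st[k,4]<400:print('stud',st[k]+[180,240,0,0,0],ce[k].round(1)+[180,240])
for c in(225,254,282):print(c,g[186:240:2,c].tolist())
E
python3 studs.py
```

```text
[0.52598464 0.21194027 0.03323695] [ 0.08180285 -0.11499548 -0.12221889] 0.7911560694178735
stud [268 247  17  20 264] [275.8 257. ]
stud [223 248  17  19 245] [231.5 257.5]
stud [316 283  14  10  54] [323.9 288.2]
stud [277 285  40   9 128] [297.2 288.8]
stud [225 298  15   7  81] [232.1 300.9]
stud [268 298  15   7  87] [275.2 300.7]
225 [116, 117, 116, 122, 223, 206, 123, 121, 182, 130, 149, 175, 183, 214, 46, 28, 25, 37, 40, 40, 37, 28, 27, 26, 29, 24, 25]
254 [122, 118, 122, 106, 100, 191, 219, 219, 193, 166, 195, 148, 31, 29, 29, 29, 37, 40, 37, 36, 33, 26, 25, 26, 25, 30, 29]
282 [119, 119, 117, 116, 172, 194, 216, 219, 192, 164, 215, 240, 240, 191, 32, 29, 30, 38, 38, 34, 28, 30, 29, 30, 27, 22, 29]
```

Emit:
send_rows([
  {"tx":0,"ty":0,"tz":-0.2,"turn":0,"grip":0.8},
  {"tx":0,"ty":0,"tz":-0.4,"turn":0,"grip":0.8},
  {"tx":0,"ty":0,"tz":-0.3,"turn":0,"grip":0.8},
  {"tx":0,"ty":0,"tz":0,"turn":0,"grip":0},
  {"tx":0,"ty":0,"tz":0,"turn":0,"grip":0},
  {"tx":0,"ty":0,"tz":0,"turn":0,"grip":0},
  {"tx":0,"ty":0,"tz":0,"turn":0,"grip":0},
  {"tx":0,"ty":0,"tz":0,"turn":0,"grip":0},
  {"tx":0,"ty":0,"tz":0.1,"turn":0,"grip":0},
  {"tx":0,"ty":0,"tz":0.08,"turn":0,"grip":0},
  {"tx":0,"ty":0,"tz":0,"turn":0,"grip":0},
])

```text
time: 15.32
position: [0.5256, 0.2119, 0.0759]
tool_rot: [-1.876, -2.519, 0.002]
ft_force: [0.9, 0.1, 0.6]
grip_width: 0.027
grip_force: 0.0
```

Emit:
send_rows([
  {"tx":0,"ty":0,"tz":0.04,"turn":0,"grip":0},
  {"tx":0,"ty":0,"tz":0.04,"turn":0,"grip":0},
  {"tx":0,"ty":0,"tz":0,"turn":0,"grip":0},
])

```text
time: 15.7
position: [0.5259, 0.212, 0.0716]
tool_rot: [-1.877, -2.519, 0.001]
ft_force: [-0.9, -0.4, -0.3]
grip_width: 0.006
grip_force: 0.0
```

Emit:
send_rows([
  {"tx":0,"ty":0,"tz":0.03,"turn":0,"grip":0},
  {"tx":0,"ty":0,"tz":0.02,"turn":0,"grip":0},
  {"tx":0,"ty":0,"tz":0,"turn":0,"grip":0},
])

```text
time: 16.08
position: [0.526, 0.212, 0.0687]
tool_rot: [-1.877, -2.519, 0.0]
ft_force: [-0.1, 0.2, -0.4]
grip_width: 0.009
grip_force: 0.0
```

Emit:
send_rows([
  {"tx":0,"ty":0,"tz":0.02,"turn":0,"grip":0},
  {"tx":0,"ty":0,"tz":0.02,"turn":0,"grip":0},
  {"tx":0,"ty":0,"tz":0,"turn":0,"grip":0},
])

```text
time: 16.45
position: [0.5262, 0.2122, 0.068]
tool_rot: [1.877, 2.518, -0.001]
ft_force: [-4.4, -2.1, 10.7]
grip_width: 0.008
grip_force: 5.4
```

Emit:
send_rows([
  {"tx":0,"ty":0,"tz":0.02,"turn":0,"grip":0},
  {"tx":0,"ty":0,"tz":0.01,"turn":0,"grip":0},
  {"tx":0,"ty":0,"tz":0,"turn":0,"grip":0},
])

```text
time: 16.82
position: [0.5263, 0.2122, 0.0677]
tool_rot: [1.876, 2.518, -0.002]
ft_force: [-7.6, -4.1, 20.8]
grip_width: 0.006
grip_force: 10.5
```

Contact came at TCP z = 68 mm, so the stud tips are at 54 mm and the plate is fully home. Next, the clamp.

Emit:
send_rows([
  {"tx":0,"ty":0,"tz":-0.3,"turn":0,"grip":0},
  {"tx":0,"ty":0,"tz":-0.7,"turn":0,"grip":0},
  {"tx":0.65,"ty":0,"tz":0,"turn":-0.6,"grip":0.5},
  {"tx":0.05,"ty":0,"tz":0,"turn":0,"grip":0.5},
  {"tx":0,"ty":0,"tz":0,"turn":-1,"grip":0.5},
  {"tx":0,"ty":0,"tz":0,"turn":-1,"grip":0.5},
  {"tx":0,"ty":0,"tz":0,"turn":-1,"grip":0.5},
  {"tx":0,"ty":0,"tz":0,"turn":-1,"grip":0.5},
  {"tx":0,"ty":0,"tz":0,"turn":-1,"grip":0.5},
  {"tx":0,"ty":0,"tz":0,"turn":-1,"grip":0.5},
  {"tx":0,"ty":0,"tz":0,"turn":-1,"grip":0.5},
  {"tx":0,"ty":0,"tz":0,"turn":-1,"grip":0.5},
])

```text
time: 18.32
position: [0.514, 0.2514, 0.1243]
tool_rot: [-0.12, -3.139, 0.001]
ft_force: [-0.8, -1.0, -0.5]
grip_width: 0.498
grip_force: 0.0
```

Run:
```python
from h import *
s=ctrl.get_state();M=R.from_rotvec(s['tool_rot']).as_matrix();p=s['position'];print(p,s['joint_positions'].round(2),np.degrees(np.arctan2(M[1,1],M[0,1])))
print((M.T@(np.array([.503,.2887,.075])-p)*1000).round(1))
a,K,T=cam('scene');h=cv2.cvtColor(a,cv2.COLOR_RGB2HSV)
m=cv2.inRange(h,(0,170,90),(6,255,255))|cv2.inRange(h,(174,150,90),(180,255,255));m[:,:330]=0;m[:215]=0;m[260:]=0;m[:,400:]=0
q=np.argwhere(m)[:,::-1];print(len(q),onz(K,T,q.mean(0),.074),q.min(0),q.max(0))
```

```text
[0.51396077 0.25143274 0.1243301 ] [ 0.35  0.42 -1.03  1.76  0.39  1.19  0.7 ] 85.62128778478433
[13.8 36.4 49.3]
167 [0.50479477 0.28937854 0.074     ] [370 225] [385 240]
```

Emit:
send_rows([
  {"tx":0.22,"ty":0.6,"tz":0,"turn":0,"grip":0.5},
  {"tx":0,"ty":0,"tz":0,"turn":0,"grip":0.5},
  {"tx":0,"ty":0,"tz":0.4,"turn":0,"grip":0.5},
  {"tx":0,"ty":0,"tz":0.25,"turn":0,"grip":0.5},
  {"tx":0,"ty":0,"tz":0.17,"turn":0,"grip":0.5},
  {"tx":0,"ty":0,"tz":0,"turn":0,"grip":0},
  {"tx":0,"ty":0,"tz":0,"turn":0,"grip":0},
  {"tx":0,"ty":0,"tz":0,"turn":0,"grip":0},
  {"tx":0,"ty":0,"tz":0,"turn":0,"grip":0},
  {"tx":0,"ty":0,"tz":0,"turn":0,"grip":0},
], newtons=20)

```text
time: 19.62
position: [0.5039, 0.2902, 0.0759]
tool_rot: [0.125, 3.138, 0.003]
ft_force: [0.7, 2.0, -0.5]
grip_width: 0.161
grip_force: 20.0
```

Emit:
send_rows([
  {"tx":0,"ty":0,"tz":0,"turn":0.5,"grip":0},
  {"tx":0,"ty":0,"tz":0,"turn":0.7,"grip":0},
  {"tx":0,"ty":0,"tz":0,"turn":0.7,"grip":0},
  {"tx":0,"ty":0,"tz":0,"turn":0.7,"grip":0},
  {"tx":0,"ty":0,"tz":0,"turn":0.7,"grip":0},
  {"tx":0,"ty":0,"tz":0,"turn":0.7,"grip":0},
  {"tx":0,"ty":0,"tz":0,"turn":0.7,"grip":0},
  {"tx":0,"ty":0,"tz":0,"turn":0.7,"grip":0},
  {"tx":0,"ty":0,"tz":0,"turn":0.7,"grip":0},
  {"tx":0,"ty":0,"tz":0,"turn":0.7,"grip":0},
  {"tx":0,"ty":0,"tz":0,"turn":0.7,"grip":0},
  {"tx":0,"ty":0,"tz":0,"turn":0,"grip":0},
])

```text
time: 21.12
position: [0.5042, 0.2905, 0.076]
tool_rot: [1.676, 2.657, 0.005]
ft_force: [3.3, 4.5, -0.4]
grip_width: 0.158
grip_force: 20.0
```

```bash
cat > y.py <<'E'
from h import *
s=ctrl.get_state();M=R.from_rotvec(s['tool_rot']).as_matrix();print(np.degrees(np.arctan2(M[1,1],M[0,1])),s['position'],s['ft_force'],s['torque'])
E
python3 y.py
```

```text
25.504727837076135 [0.50416632 0.29053662 0.07595672] [ 3.3061669   4.46563162 -0.39954205] [ 0.86199364 -0.62500991 -0.08993976]
```

Emit:
send_rows([
  {"tx":0,"ty":0,"tz":0,"turn":0.5,"grip":0},
  {"tx":0,"ty":0,"tz":0,"turn":0.5,"grip":0},
  {"tx":0,"ty":0,"tz":0,"turn":0.25,"grip":0},
  {"tx":0,"ty":0,"tz":0,"turn":0,"grip":0},
])

```text
time: 21.62
position: [0.5043, 0.2906, 0.076]
tool_rot: [1.899, 2.502, 0.005]
ft_force: [2.8, 4.1, -1.0]
grip_width: 0.16
grip_force: 20.0
```

```bash
python3 y.py
```

```text
15.620255161372594 [0.50429466 0.29060568 0.0759998 ] [ 2.8295241   4.11778009 -1.03225665] [ 0.91054537 -0.72044009  0.38954474]
```

Emit:
send_rows([
  {"tx":0,"ty":0,"tz":0,"turn":0.4,"grip":0},
  {"tx":0,"ty":0,"tz":0,"turn":0,"grip":0},
  {"tx":0,"ty":0,"tz":0,"turn":0,"grip":0},
])

```text
time: 22.0
position: [0.5043, 0.2904, 0.076]
tool_rot: [1.967, 2.449, 0.005]
ft_force: [3.3, 4.5, -1.0]
grip_width: 0.17
grip_force: 20.0
```

```bash
python3 y.py
```

```text
12.459992925665752 [0.5043362  0.29035694 0.0760301 ] [ 3.32581327  4.45958004 -0.96588625] [ 0.86837069 -0.80672762  0.45556557]
```

The wrist torque rose to 0.46 N m and the jaws started slipping on the bar, so the clamp is on its end stop. Letting go.

Emit:
send_rows([
  {"tx":0,"ty":0,"tz":0,"turn":0,"grip":0.6},
  {"tx":0,"ty":0,"tz":0,"turn":0,"grip":0.6},
  {"tx":0,"ty":0,"tz":0,"turn":0,"grip":0.6},
  {"tx":0,"ty":0,"tz":-0.4,"turn":0,"grip":0.6},
  {"tx":0,"ty":0,"tz":-0.9,"turn":0,"grip":0.6},
  {"tx":-0.9,"ty":0,"tz":-0.5,"turn":0,"grip":0.6},
  {"tx":-0.9,"ty":0,"tz":0,"turn":0,"grip":0.6},
  {"tx":-0.6,"ty":0,"tz":0,"turn":0,"grip":0.6},
  {"tx":0,"ty":0,"tz":0,"turn":0,"grip":0.6},
  {"tx":0,"ty":0,"tz":0,"turn":0,"grip":0.6},
])

```text
time: 23.25
position: [0.5335, 0.149, 0.1833]
tool_rot: [-1.971, -2.445, 0.0]
ft_force: [-0.9, -1.2, -0.5]
grip_width: 0.6
grip_force: 0.0
```

```bash
python3 y.py
python3 - <<'E'
from h import *
s=ctrl.get_state();p=s['position']
a,K,T=cam('wrist');np.savez('w7.npz',a=a,K=K,T=T)
g=cv2.cvtColor(a,cv2.COLOR_RGB2GRAY);h=cv2.cvtColor(a,cv2.COLOR_RGB2HSV)
m=cv2.inRange(h,(0,170,60),(6,255,255))|cv2.inRange(h,(174,150,60),(180,255,255))
n,l,st,ce=cv2.connectedComponentsWithStats(m)
for k in range(1,n):
    if st[k,4]>100:
        r=cv2.minAreaRect(np.array([onz(K,T,q,.09)[:2]*1000 for q in np.argwhere(l==k)[:,::-1]],np.float32));print('red',st[k],r)
m=((g<45)).astype(np.uint8);m[235:]=0
n,l,st,ce=cv2.connectedComponentsWithStats(m)
for k in range(1,n):
    if st[k,4]>200:
        P=np.array([onz(K,T,q,.048)[:2]*1000 for q in np.argwhere(l==k)[:,::-1]],np.float32)
        print('dark',st[k],cv2.minAreaRect(P))
# predicted pixels
P0=np.array([.526,.2121]);th=np.radians(106.7);X=np.array([np.cos(th),np.sin(th)]);Y=np.array([-X[1],X[0]])
for nm,x,y,z in(('axis',80,0,.09),('tip',22,0,.058),('stud++',10,10,.054),('stud-+',-10,10,.054),('stud+-',10,-10,.054),('stud--',-10,-10,.054)):
    u=proj(K,T,np.append(P0+(x*X+y*Y)/1000,z));i=u.round().astype(int);print(nm,u.round(1),a[i[1],i[0]] if 0<=i[1]<384 and 0<=i[0]<512 else None)
m=((g>120)&(h[:,:,1]<70)).astype(np.uint8)
n,l,st,ce=cv2.connectedComponentsWithStats(m)
for k in range(1,n):
    if 60<st[k,4]<3000:print('bright',st[k],ce[k].round(1))
E
```

```text
12.248201212370788 [0.53354055 0.14903712 0.18333522] [-0.90174904 -1.15997094 -0.49387285] [ 0.02276594 -0.07102986 -0.02199193]
red [246   0  22  37 728] ((506.0518493652344, 276.9013366699219), (14.162291526794434, 22.103078842163086), 12.918879508972168)
red [ 437  164   70   28 1486] ((694.064453125, 203.6007080078125), (53.91837692260742, 21.01941680908203), 19.9073486328125)
dark [251 128  41  22 261] ((538.8363647460938, 193.6966094970703), (38.86452102661133, 12.284022331237793), 36.90403366088867)
dark [437 157  62  34 618] ((718.7606201171875, 199.3760223388672), (28.525985717773438, 51.909236907958984), 85.7289810180664)
axis [256.   -2.1] None
tip [261.1  89.9] [42 43 49]
stud++ [250.2 105.9] [243 244 236]
stud-+ [252. 130.] [239 236 223]
stud+- [273.9 104. ] [243 244 236]
stud-- [275.3 128.1] [239 235 222]
bright [ 232   37   57   58 1266] [259.9  70.4]
bright [268 100   9  10  76] [272.  104.6]
bright [244 102  11  10  80] [248.4 106.4]
bright [269 124   9  10  69] [273.1 128.7]
bright [246 126   9   9  67] [250.  130.1]
bright [238 137  54  21 387] [265.5 150.1]
bright [ 477  159   35  110 2538] [495.1 216.5]
bright [299 202   7  31 124] [301.7 216.6]
bright [275 244  27  25 510] [288.2 257. ]
```

Run:
```python
from h import *
d=np.load('w7.npz');a,K,T=d['a'],d['K'],d['T'];g=cv2.cvtColor(a,cv2.COLOR_RGB2GRAY);h=cv2.cvtColor(a,cv2.COLOR_RGB2HSV)
C=[]
for r in range(38,98,4):
    x=np.where((g[r,225:300]>120)&(h[r,225:300,1]<70))[0]+225
    print(r,[ (int(s[0]),int(s[-1])) for s in np.split(x,np.where(np.diff(x)>1)[0]+1) if len(s)])
m=cv2.inRange(h,(0,170,60),(6,255,255))|cv2.inRange(h,(174,150,60),(180,255,255))
for r in range(0,40,4):
    x=np.where(m[r,200:300])[0]+200;print(r,x.min() if len(x) else 0,x.max() if len(x) else 0)
```

```text
38 [(251, 251), (253, 264)]
42 [(251, 265)]
46 [(251, 265)]
50 [(251, 265)]
54 [(252, 265)]
58 [(252, 266)]
62 [(252, 266)]
66 [(252, 266)]
70 [(253, 266)]
74 [(246, 284)]
78 [(235, 285)]
82 [(235, 277), (279, 288)]
86 [(232, 243), (254, 267), (276, 281), (283, 285)]
90 [(235, 240), (280, 285)]
94 [(236, 237)]
0 246 266
4 246 266
8 247 266
12 247 266
16 247 267
20 247 267
24 248 267
28 248 266
32 249 266
36 250 262
```

Run:
```python
from h import *
d=np.load('w7.npz');K,T=d['K'],d['T']
ang=lambda v:np.degrees(np.arctan2(v[1],v[0]))%360
for z in(.058,):
  c=[onz(K,T,(x,r),z)[:2]*1000 for x,r in((258.,44),(260.5,86.5),(251,44),(254,86),(265,44),(267,86))]
  print(ang(c[1]-c[0]),ang(c[3]-c[2]),ang(c[5]-c[4]),c[1])
# holder: studs direction for the same picture (plate x)
S=[onz(K,T,u,.054)[:2]*1000 for u in((272,104.6),(248.4,106.4),(273.1,128.7),(250,130.1))]
print('stud dir',ang(S[2]-S[0]),ang(S[3]-S[1]),'centre',np.mean(S,0))
```

```text
286.13139175257487 286.5577295878387 285.7919836464892 [518.63394538 235.62673426]
stud dir 285.88600903769486 285.9644693284947 centre [524.45322636 211.3790418 ]
```

```bash
python3 -c "
from bench import ctrl
print(ctrl.close_job())"
```

```text
the job is handed in; nothing more can be done
None
```

The job is handed in: the plate lies flat and fully home in the pocket, studs up, and the clamp is at its end stop over the plate with the gripper let go and clear, at about 23 s on the clock.

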